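# Make the test bench safe: wind the variac to zero, then slide the board under its guard

## Robot

A 6-joint arm with a two-finger parallel gripper is mounted at the origin on the work surface. World frame = base frame: x ahead of the robot, y to its left, z up, the work surface at z = 0. Lengths are in mm, angles in rad, forces in N, time in s.
With the tool pointing down it reaches from about 275 to 750 mm from the base axis. Payload 10.2 kg.
Tool frame: the origin (TCP) lies midway between the tips of the shut fingers; the grasp point (between the pads) lies 19 mm behind it (ctrl.pinch_z is the distance from the TCP to the grasp point, in mm); x points along the fingers, z is the direction in which the jaws open and shut, and the axes are right-handed (so a half turn about x gives the same grasp; the last joint's range is limited). The gripper opens to 85 mm and grips with 20 to 120 N. Pads are 22 mm wide; open, the fingers measure 114 mm over their backs; the gripper's body (76 mm by 85 mm) begins 54 mm behind the grasp point. The pads swing forward as they close: fully open they stand 13 mm farther back than shut.
Start: joints at [-1.397, 0.313, 1.498, -0, 1.331, -0.223], TCP at [202.884, -484.22, 231.294] pointing down, gripper open.
Joint ranges: [-2.94, 2.94], [-0.97, 2.17], [0.19, 2.56], [-1.23, 4.37], [0.02, 3.11], [-2.88, 2.88]. Speed limits (rad/s): [2.39, 2.39, 3.01, 3.14, 3.14, 3.14].

## Interface

Orientations are given as a unit quaternion [w, x, y, z].
In Python, from rig import ctrl, capture, workorder, nets gives the robot as it stands. The module is installed in compiled form; this text tells all that it offers.
- The arm moves only by the tool send_rows, never from a script. Its argument "rows" is text: rows parted by semicolons, each of 5 numbers parted by spaces: the opening, from 0 (shut) to 1 (fully open), then the shift along the tool's x, y, z in cm, then the turn about the tool's x in units of 5 degrees (1.0 is 5 degrees). In form: grip x y z yaw; .... A call has 1 to 12 rows; each row is the pose to reach, as a shift and turn from the pose commanded when the call began, along the tool's axes at that moment; what a row does not reach only later rows make up. A row lasts 1/10 s, in which the tool goes at most 50 mm and 8.59 degrees, less where a joint would pass 70% of its speed; a pose out of reach is approached as far as the arm can. A call with a gripper value outside its range is refused whole. The fingers move at their own pace and stop on an object; "grip_force" is the grip in N (left out, the last holds). Time passes only in rows, so rows that repeat a pose let the fingers close. It gives the time, the measured TCP pose, the force and the opening at its end, in the units of the state.
- ctrl.sense(): the state, without advancing time (a new reading comes with each control period).
- capture(name): name is "scene" or "top" or "wrist"; returns a dict with "pixels" (480x640x3 uint8, red, green, blue), "intrinsics" (3x3 intrinsics, pixels), "view" (4x4, takes a point from world to camera coordinates); the wrist camera has in their place "mount" (4x4, takes a point from camera to tool coordinates, whose origin is the TCP and whose axes are the tool frame's). Camera axes: x right, y down, z forward; pixel columns grow to the right and rows downward; lengths in mm; the calibration is good to about 2 mm. A picture is of the moment at which its call begins: read the wrist's pose just before it. There is no depth.
- workorder.finish_job(): hands the job in, once; it reports no verdict.
Trained networks look in a picture, given as the dict that the camera call returned (one of the last four; its "shot" number tells which), for a name from the list of things; names that differ only in an ending like _2 or _b are one class to them, and where a whole thing is asked for, a point or a joint stands for the part that bears it (a point fixed in the world has none). Each returns a list of dicts, best first, with "confidence" (0 to 1); they miss things now and then, are a little off and sometimes report something else, mostly with a low value. They report only what shows in the picture. A call takes as long as a camera call.
- nets.boxes_of(picture, target): "location" ([x, y, z] in mm, in world coordinates, good to about 4 mm: the middle of the surface that is visible of it).
- nets.spot_point(picture, target): "location" ([x, y, z] in mm, in world coordinates, good to about 4 mm: a listed point, or the origin of a listed thing).
The state is a dict: "time_s": time; "joints": joint angles; "dq": joint speeds; "tau": joint torques, N m; "eef_pos": TCP position; "ee_rot": TCP orientation; "force": force on the tool from outside, world axes, zero at the start; "wrist_torque": the same for the moment, N m; "grip_width": opening from 0.0 (shut) to 1.0 (fully open).
Only numpy, scipy, OpenCV 4.12 (cv2) and the standard library are available. Lean on these libraries where they do the work, as an engineer would, in place of code of your own. Each camera call takes 0.05 s, during which the arm holds its last target.

## Task

Turn the black dial on top of the grey variable transformer fully anticlockwise (seen from above) to its zero stop, and only then slide the blue carrier with the circuit board along the bench into the clear-topped safety hood, squarely and fully home against the hood's back wall. Do not lift the carrier off the bench, leave the meter, the tape and the solder spool where they are, and let go of everything at the end.

Things in the scene. Friction and masses are not known exactly. Their poses are not given: they have to be found in the camera images.
- variac: Grey box-shaped variable transformer with its dial on top, fixed to the bench. Case 150 (x) x 140 (y) x 120 mm high. Origin on the bench under the middle of its rear (+x) face; the upright dial axis lies 75 mm from it along the variac's -x axis. A silver scale disc of radius 66 mm with black ticks lies on the top face; the red tick marks zero.
- dial (a joint): Angle of the dial in rad, 0 at the zero (anticlockwise) stop, growing clockwise seen from above, up to 5.2 at the other stop. It stays where it is left; turning takes about 0.1 N m. At value q the pointer's direction in the variac's frame is 2.67 - q rad (anticlockwise from the variac's +x).
- dial_axis (a point): On the dial's upright axis at the top of the grip bar, 159 mm above the bench; x points to the pointer end. The dial: black disc of radius 45 mm, upper face 130 mm above the bench, with an upright grip bar on it, 14 mm thick, up to 159 mm, reaching 45 mm from the axis on the pointer side and 35 mm on the other.
- dial_pointer (a point): Upper edge of the pointer end of the grip bar (white stripe on top, white end face), 45 mm from the axis, 159 mm above the bench.
- hood: Low hood fixed to the bench, aluminium side and back walls, clear roof. Origin on the bench, mid-mouth; x points inwards. Inside 108 mm wide (y), 90 deep (back wall's inner face at x = 90), 58 high; roof top 63 mm above the bench. In front, two yellow guide rails, 25 mm high, flare from 108 mm apart at the mouth to 164 apart at x = -50 mm. No floor: the carrier slides on the bench.
- carrier: Loose blue carrier, 0.35 kg: plate 160 (x) x 100 (y) x 8 mm, origin under its centre. Green circuit board on its front half (x = -4 to 74 mm), parts up to 35 mm high. Upright blue tab across the rear: x = -77 to -67 mm, 70 mm wide in y, up to 48 mm above the bench, to push or grip from above; it stays outside the hood. Home: origin at x = 10 mm, y = 0 in the hood's frame.
- carrier_front (a point): Middle of the lower front edge of the carrier, the end that enters the hood first.
- carrier_tab (a point): Middle of the upper edge of the upright tab, 48 mm above the bench.
- meter: Bystander: yellow multimeter lying flat, 150 x 75 x 34 mm. Origin under its centre.
- tape: Bystander: roll of blue tape lying flat, 90 mm across, 24 mm high. Origin under its centre.
- spool: Bystander: silver solder spool standing upright, 64 mm across, 60 mm high. Origin under its centre.

How it is judged:
By the outcome, as a careful person would: the job done as asked, in the order asked, and still so for the second after the job is handed in, with the robot touching nothing.
It also fails if it takes over 72 s, if anything falls off the work surface, if the arm or the gripper's body presses on something with over 40 N, if the wrist force passes 120 N, or if a joint passes its speed limit or range.

## Working session

There is one attempt and no reset: what is moved stays moved. The work goes in short steps, Python scripts to look and compute and a tool call to move; the robot and the scene stay as the last step left them, time stands still between calls to the robot, and variables do not carry over. Pictures are saved under pics/ and viewed, and the job is handed in when it is done.

Besides the shell and the picture viewer there is one more tool, called after "Request:" in YAML: its name, and indented under it one key for each argument. send_rows: Moves the arm, as the interface text tells. Its arguments: {"type":"object","properties":{"rows":{"type":"string"},"grip_force":{"type":"number"}},"required":["rows"]}

```bash
mkdir -p pics; python3 - <<'E'
from rig import ctrl,capture,nets
import cv2
s=ctrl.sense(); print(s)
for n in("scene","top"):
    p=capture(n); cv2.imwrite(f"pics/{n}0.png",p["pixels"][:,:,::-1])
    for t in("variac","dial_axis","dial_pointer","hood","carrier","carrier_front","carrier_tab","meter","tape","spool"):
        print(n,t,[(x["confidence"],[round(float(v)) for v in x["location"]]) for x in nets.spot_point(p,t)[:2]])
print(ctrl.sense()["time_s"])
E
```

```text
{'time_s': 0.0, 'joints': array([-1.39740772e+00,  3.13442975e-01,  1.49847405e+00,  2.28520211e-05,
        1.33102049e+00, -2.23400339e-01]), 'dq': array([ 1.14018260e-04, -1.05917932e-03,  9.86810418e-05, -3.11267017e-04,
        4.69916595e-04,  1.09359406e-03]), 'tau': array([-2.07663043e-04, -4.12269366e+01, -2.59740633e+01, -1.53828400e-04,
        4.22295125e-03, -7.17719047e-06]), 'eef_pos': array([ 202.83617152, -483.93574233,  230.72476529]), 'ee_rot': array([ 0.5884167 ,  0.39199581,  0.58906074, -0.39129595]), 'force': array([ 0.07417894, -0.46968499,  0.9265461 ]), 'wrist_torque': array([ 0.03405087, -0.02425267, -0.04529322]), 'grip_width': 1.0026007477770813}
scene variac [(0.73, [712, -219, 3]), (0.18, [487, -462, 6])]
scene dial_axis [(0.63, [638, -226, 161]), (0.52, [681, -210, 158])]
scene dial_pointer [(0.84, [678, -212, 154]), (0.25, [675, -5, -1])]
scene hood [(0.85, [682, 214, -4])]
scene carrier [(0.84, [504, 173, 0])]
scene carrier_front [(0.94, [582, 174, 1])]
scene carrier_tab [(0.8, [428, 164, 48])]
scene meter [(0.78, [673, -6, 0])]
scene tape [(0.71, [681, -211, 155])]
scene spool [(0.83, [540, 460, -1])]
top variac [(0.78, [712, -225, -2])]
top dial_axis [(0.58, [638, -222, 161])]
top dial_pointer [(0.71, [681, -208, 156])]
top hood [(0.74, [678, 214, -1])]
top carrier [(0.75, [503, 170, 2])]
top carrier_front [(0.82, [585, 175, -2])]
top carrier_tab [(0.9, [429, 167, 50]), (0.5, [505, 171, 0])]
top meter [(0.74, [672, -5, 0])]
top tape [(0.59, [490, -461, -2])]
top spool [(0.88, [540, 459, 2])]
1.1
```

View images.

View pics/scene0.png

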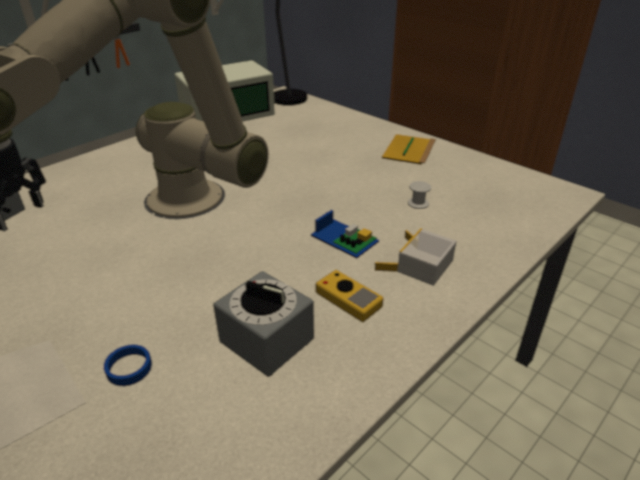

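View pics/top0.png

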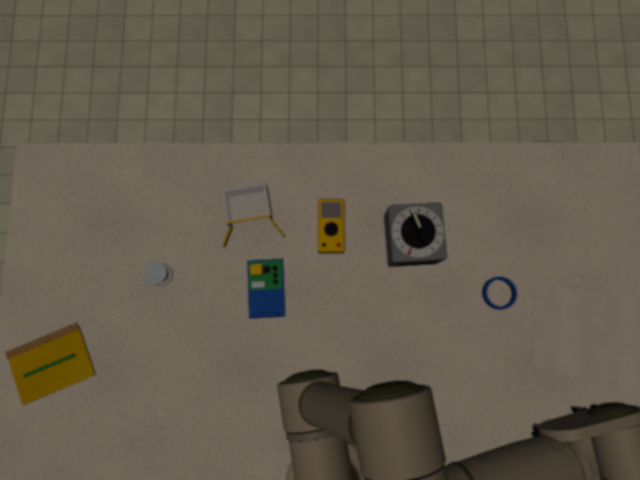

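Request:
send_rows:
  rows: "1 0 50.2 -7.1 0;1 0 50.2 -7.1 0;1 0 50.2 -7.1 0;1 0 50.2 -7.1 0;1 0 50.2 -7.1 0;1 0 50.2 -7.1 0;1 0 50.2 -7.1 0;1 0 50.2 -7.1 0;1 0 50.2 -7.1 0;1 0 50.2 -7.1 0;1 0 50.2 -7.1 0;1 0 50.2 -7.1 0"
  grip_force: 60

```text
time_s: 2.3
eef_pos: [639.1, -223.8, 230.4]
ee_rot: [0.589, 0.391, 0.589, -0.391]
force: [0.6, -0.5, 1.5]
grip_width: 1.0
```

```bash
cat > h.py <<'E'
import numpy as np,cv2
from scipy.spatial.transform import Rotation as R
from rig import ctrl,capture,nets
def st():
    s=ctrl.sense(); q=s["ee_rot"]; return s,np.array(s["eef_pos"]),R.from_quat([q[1],q[2],q[3],q[0]]).as_matrix()
def pr(s):
    print("t",round(s["time_s"],2),"p",np.round(s["eef_pos"],1),"F",np.round(s["force"],1),"j",np.round(s["joints"],3),"g",round(s["grip_width"],3))
def wproj(pic,p,M):   # pixel -> ray in world
    T=np.eye(4);T[:3,:3]=M;T[:3,3]=p; return T@pic["mount"]
def ray(pic,C2W,u,v,z):
    d=np.linalg.inv(pic["intrinsics"])@[u,v,1]; d=C2W[:3,:3]@d; o=C2W[:3,3]
    return o+d*(z-o[2])/d[2]
def c2w(pic): return np.linalg.inv(pic["view"])
def spots(pic,names):
    for t in names: print(t,[(x["confidence"],[round(float(v),1) for v in x["location"]]) for x in nets.spot_point(pic,t)[:2]])
def plan(p,M,pos,phi=None):
    d=M.T@(np.array(pos)-p)/10; z=M[:,2]; cur=np.arctan2(z[1],z[0])
    print("shift cm",np.round(d,2),"phi",round(cur,3), "yaw units" ,None if phi is None else round(-np.degrees((phi-cur+np.pi)%(2*np.pi)-np.pi)/5,2))
E
python3 - <<'E'
from h import *
s,p,M=st();pr(s);print(M.round(3))
w=capture("wrist");cv2.imwrite("pics/w1.png",w["pixels"][:,:,::-1])
np.savez("w1.npz",C=wproj(w,p,M),K=w["intrinsics"])
print(np.round(w["mount"],2))
spots(w,["dial_axis","dial_pointer","variac"])
E
```

```text
t 2.3 p [ 639.1 -223.8  230.4] F [ 0.6 -0.5  1.5] j [-0.509  0.67   0.953 -0.     1.519  0.663] g 1.0
[[-0.001  0.922  0.388]
 [ 0.     0.388 -0.922]
 [-1.    -0.001 -0.001]]
[[  -0.     -0.26    0.97 -141.71]
 [  -0.     -0.97   -0.26   66.36]
 [   1.     -0.      0.      0.36]
 [   0.      0.      0.      1.  ]]
dial_axis [(0.69, [643.5, -229.3, 160.7])]
dial_pointer [(0.7, [680.2, -214.1, 158.9])]
variac [(0.94, [714.5, -225.5, 1.4])]
```

View pics/w1.png

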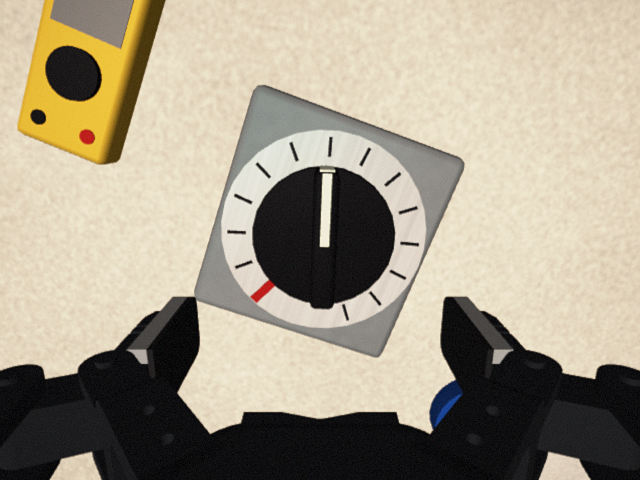

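```bash
python3 - <<'E'
from h import *
f=np.load("w1.npz");pic={"intrinsics":f["K"]};C=f["C"]
r=lambda u,v,z:ray(pic,C,u,v,z)
a=r(327,170,159);b=r(325,246,159);c=r(321,303,159)
print(a,b,c,np.arctan2(*(a-b)[[1,0]]),np.linalg.norm(a-b),np.arctan2(*(a-c)[[1,0]]),np.linalg.norm(a-c))
cs=[r(u,v,120) for u,v in((258,85),(464,160),(381,357),(195,297))]
print(np.round(cs,1),"ctr",np.mean(cs,0))
for i in range(4):
    d=cs[(i+1)%4]-cs[i];print(np.linalg.norm(d),np.degrees(np.arctan2(d[1],d[0])))
print("disc ctr",(r(253,235,130)+r(396,235,130))/2)
t=r(262,291,120.5);print("red",t,np.arctan2(*(t-np.mean(cs,0))[[1,0]]))
E
```

```text
[ 681.34418649 -210.47785585  159.        ] [ 642.80373161 -225.73569692  159.        ] [ 610.65061414 -236.9293435   159.        ] 0.37695961455870425 41.450794640722194 0.3580437147781609 75.48021177348296
[[ 707.6 -156.   120. ]
 [ 716.1 -287.8  120. ]
 [ 572.7 -298.8  120. ]
 [ 565.3 -164.1  120. ]] ctr [ 640.42116984 -226.69534845  120.        ]
132.11528004466584 -86.31783484721018
143.87195965530162 -175.61848919657407
134.88993269274036 93.13162736207912
142.5687404776185 3.2753027161497803
disc ctr [ 641.36883853 -226.38701494  130.        ]
red [ 587.10366827 -204.14396669  120.5       ] 2.741447810982719
```

Request:
send_rows:
  rows: "1 3 0 0.2 0.3;1 6 0 0.3 0.3;1 8 0 0.3 0.3;1 9.4 0 0.3 0.3;1 9.4 0 0.3 0.3;0 9.4 0 0.3 0.3;0 9.4 0 0.3 0.3;0 9.4 0 0.3 0.3;0 9.4 0 0.3 0.3;0 9.4 0 0.3 0.3;0 9.4 0 0.3 0.3;0 9.4 0 0.3 0.3"
  grip_force: 40

```text
time_s: 3.7
eef_pos: [639.2, -226.2, 137.9]
ee_rot: [0.583, 0.399, 0.584, -0.399]
force: [-5.5, 5.9, 4.9]
grip_width: 0.157
```

```bash
python3 - <<'E'
from h import *
s,p,M=st();pr(s);print(s["wrist_torque"])
w=capture("wrist");cv2.imwrite("pics/w2.png",w["pixels"][:,:,::-1])
E
```

```text
t 3.7 p [ 639.2 -226.2  137.9] F [-5.5  5.9  4.9] j [-5.130e-01  7.300e-01  1.088e+00  1.000e-03  1.326e+00  6.860e-01] g 0.157
[ 0.89940097  0.71777801 -0.14925263]
```

View pics/w2.png

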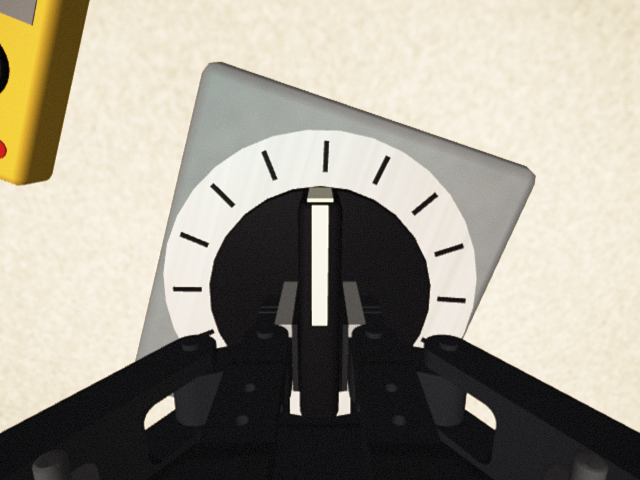

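Request:
send_rows:
  rows: "0 0 0 0 -1.5;0 0 0 0 -3;0 0 0 0 -4.5;0 0 0 0 -6;0 0 0 0 -7.5;0 0 0 0 -9;0 0 0 0 -10.5;0 0 0 0 -12;0 0 0 0 -13.5;0 0 0 0 -15;0 0 0 0 -16.5;0 0 0 0 -18"

```text
time_s: 4.95
eef_pos: [637.7, -225.4, 137.9]
ee_rot: [0.693, -0.131, 0.696, 0.134]
force: [-16.1, 9.6, 9.9]
grip_width: 0.151
```

```bash
python3 - <<'E'
from h import *
s,p,M=st();pr(s);print(s["wrist_torque"],M[:,2])
E
```

```text
t 4.95 p [ 637.7 -225.4  137.9] F [-16.1   9.6   9.9] j [-5.13e-01  7.29e-01  1.09e+00  1.00e-03  1.33e+00 -8.90e-01] g 0.151
[ 1.60340286  2.46510583 -0.14620372] [ 0.92987888  0.36784235 -0.00415497]
```

Request:
send_rows:
  rows: "0 0 0.1 -0.1 -1;0 0 0.1 -0.1 -2.5;0 0 0.1 -0.1 -4;0 0 0.1 -0.1 -5.5;0 0 0.1 -0.1 -7;0 0 0.1 -0.1 -8;0 0 0.1 -0.1 -8.4;0 0 0.1 -0.1 -8.4"

```text
time_s: 5.75
eef_pos: [636.9, -226.0, 137.9]
ee_rot: [0.601, -0.37, 0.603, 0.372]
force: [-10.9, 4.8, 7.3]
grip_width: 0.153
```

```bash
python3 - <<'E'
from h import *
s,p,M=st();pr(s);print(s["wrist_torque"],M[:,2],np.arctan2(M[1,2],M[0,2])+np.pi/2)
E
```

```text
t 5.75 p [ 636.9 -226.   137.9] F [-10.9   4.8   7.3] j [-0.514  0.726  1.095 -0.     1.325 -1.619] g 0.153
[0.89507868 1.68399865 0.11515435] [ 4.49049992e-01  8.93506633e-01 -4.06081235e-05] 2.6758908335749503
```

Request:
send_rows:
  rows: "0 0 0 0 -0.3;0 0 0 0 -0.6;0 0 0 0 -0.9;0 0 0 0 -1.2;0 0 0 0 -1.2"

```text
time_s: 6.25
eef_pos: [636.9, -226.1, 137.9]
ee_rot: [0.582, -0.4, 0.583, 0.403]
force: [-11.4, 6.3, 7.4]
grip_width: 0.155
```

```bash
python3 - <<'E'
from h import *
s,p,M=st();pr(s);print(s["wrist_torque"],M[:,2],np.arctan2(M[1,2],M[0,2])+np.pi/2)
E
```

```text
t 6.25 p [ 636.9 -226.1  137.9] F [-11.4   6.3   7.4] j [-0.514  0.726  1.095  0.     1.325 -1.721] g 0.155
[ 0.92705091  1.79376319 -1.24856307] [0.35585847 0.93453939 0.00094098] 2.777759980275281
```

Request:
send_rows:
  rows: "1 0 0 0 0;1 0 0 0 0;1 0 0 0 0;1 0 0 0 0;1 -3 0 0 0;1 -6 0 0 0;1 -9 0 0 0;1 -9 0 0 0"

```text
time_s: 7.05
eef_pos: [639.5, -227.5, 232.2]
ee_rot: [0.583, -0.404, 0.581, 0.399]
force: [-0.6, 0.5, 0.5]
grip_width: 1.008
```

```bash
python3 - <<'E'
from h import *
s,p,M=st();pr(s)
w=capture("wrist");cv2.imwrite("pics/w3.png",w["pixels"][:,:,::-1])
np.savez("w3.npz",C=wproj(w,p,M),K=w["intrinsics"])
spots(w,["dial_axis","dial_pointer","variac"])
E
```

```text
t 7.05 p [ 639.5 -227.5  232.2] F [-0.6  0.5  0.5] j [-0.514  0.667  0.953  0.     1.513 -1.723] g 1.008
dial_axis [(0.64, [644.1, -226.2, 155.7])]
dial_pointer [(0.69, [596.9, -209.3, 157.6])]
variac [(0.55, [717.1, -223.0, 0.9])]
```

View pics/w3.png

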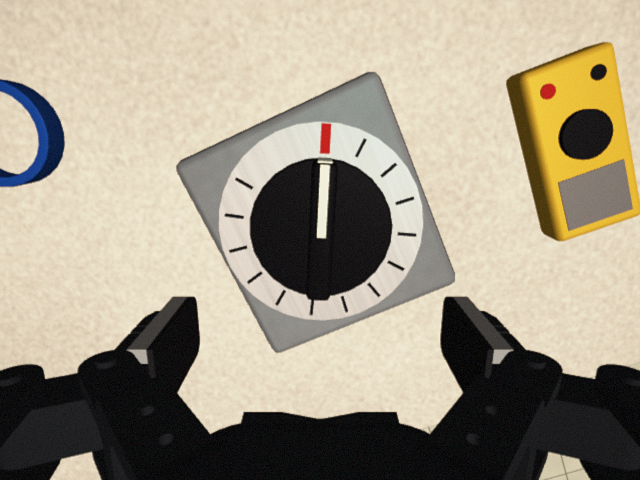

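```bash
python3 - <<'E'
from h import *
f=np.load("w3.npz");pic={"intrinsics":f["K"]};C=f["C"]
r=lambda u,v,z:ray(pic,C,u,v,z)
a=r(325,160,159);b=r(321,238,159);c=r(318,297,159)
an=lambda d:np.arctan2(d[1],d[0])
print(an(a-b),an(a-c))
t=r(326,126,120.5);t2=r(324.5,152,120.5);ctr=np.array([640.4,-226.7,0]);d=(r(250,229,130)+r(392,229,130))/2
print(an(t-t2),an(t-ctr),d,an(t-d),an(a-d))
# carrier / hood from fixed cams
for n in("scene","top"):
    p=capture(n);cv2.imwrite(f"pics/{n}1.png",p["pixels"][:,:,::-1]);spots(p,["hood","carrier","carrier_front","carrier_tab"])
p,c=(capture("top"),0)
x=p["pixels"][150:340,200:340];cv2.imwrite("pics/topc.png",cv2.resize(x,None,fx=4,fy=4,interpolation=cv2.INTER_CUBIC)[:,:,::-1][:600])
E
```

```text
2.730817422998645 2.7310065888158066
2.723702878905625 2.7379213672775644 [ 637.46663195 -225.9262339   130.        ] 2.730791897509883 2.7347662359624376
hood [(0.73, [490.0, -464.5, 1.5])]
carrier [(0.75, [501.8, 169.4, -0.1]), (0.36, [683.7, 214.4, -3.8])]
carrier_front [(0.55, [584.4, 173.7, 1.9])]
carrier_tab [(0.87, [429.7, 163.5, 48.1]), (0.73, [597.0, -211.1, 156.0])]
hood [(0.83, [678.5, 216.8, 1.7]), (0.4, [670.9, -8.0, -1.1])]
carrier [(0.43, [582.6, 175.3, -0.5])]
carrier_front [(0.91, [583.1, 174.1, -0.2]), (0.3, [503.4, 172.0, -0.3])]
carrier_tab [(0.74, [432.7, 166.9, 46.9])]
```

```bash
python3 - <<'E'
from h import *
s,p,M=st();plan(p,M,[590,215,270],0.13)
E
```

```text
shift cm [-4.27 20.18 39.61] phi 1.208 yaw units 12.36
```

Request:
send_rows:
  rows: "1 -4 20.2 39.6 12.4;1 -4 20.2 39.6 12.4;1 -4 20.2 39.6 12.4;1 -4 20.2 39.6 12.4;1 -4 20.2 39.6 12.4;1 -4 20.2 39.6 12.4;1 -4 20.2 39.6 12.4;1 -4 20.2 39.6 12.4;1 -4 20.2 39.6 12.4;1 -4 20.2 39.6 12.4;1 -4 20.2 39.6 12.4;1 -4 20.2 39.6 12.4"

```text
time_s: 9.0
eef_pos: [590.0, 213.9, 267.1]
ee_rot: [0.706, -0.044, 0.706, 0.044]
force: [0.4, -0.1, -0.0]
grip_width: 1.002
```

```bash
python3 - <<'E'
from h import *
s,p,M=st();pr(s)
w=capture("wrist");cv2.imwrite("pics/w4.png",w["pixels"][:,:,::-1])
np.savez("w4.npz",C=wproj(w,p,M),K=w["intrinsics"])
spots(w,["hood","carrier","carrier_front","carrier_tab"])
E
```

```text
t 9.0 p [590.  213.9 267.1] F [ 0.4 -0.1 -0. ] j [ 0.162  0.529  1.089 -0.     1.524  0.036] g 1.002
hood [(0.9, [685.6, 212.8, 0.2]), (0.44, [498.6, 167.9, 0.3])]
carrier [(0.82, [498.9, 172.1, -0.6]), (0.52, [670.6, -1.2, 1.5])]
carrier_front [(0.81, [581.2, 175.2, 2.4])]
carrier_tab [(0.81, [435.1, 168.9, 52.1])]
```

View pics/w4.png

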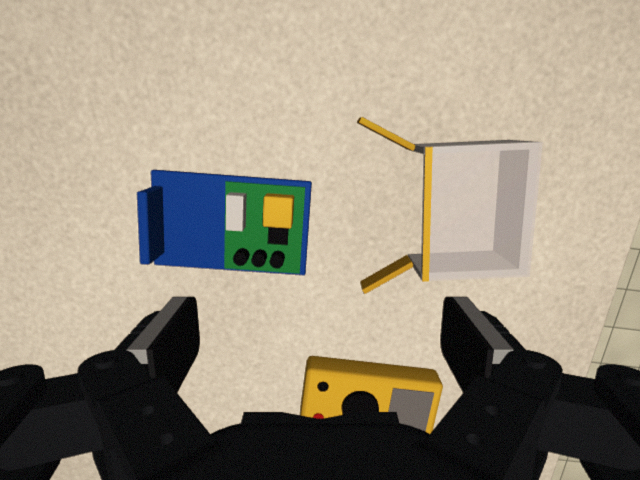

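```bash
python3 - <<'E'
import cv2
im=cv2.imread("pics/w4.png")
cv2.imwrite("pics/w4a.png",cv2.resize(im[100:310,340:560],None,fx=2.8,fy=2.8,interpolation=cv2.INTER_CUBIC))
cv2.imwrite("pics/w4b.png",cv2.resize(im[150:290,125:325],None,fx=4,fy=4,interpolation=cv2.INTER_CUBIC))
E
```

```text
(no output)
```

View pics/w4a.png

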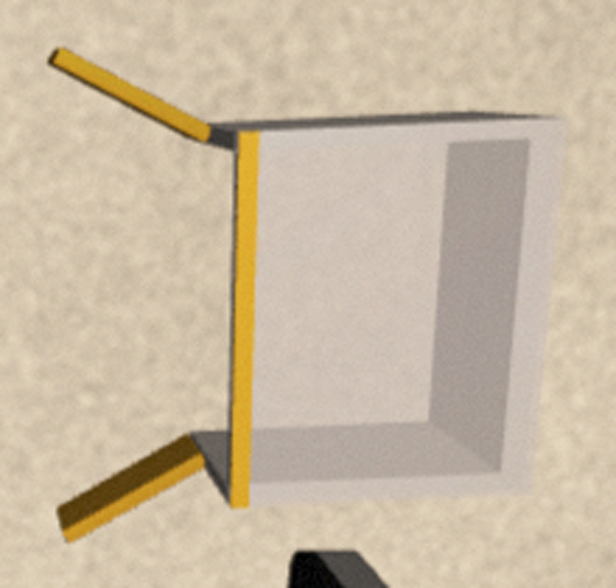

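View pics/w4b.png

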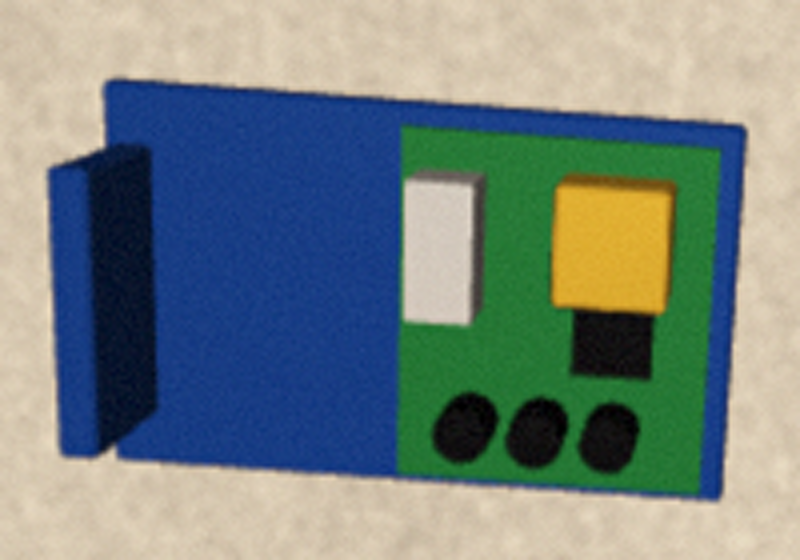

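```bash
python3 - <<'E'
from h import *
f=np.load("w4.npz");pic={"intrinsics":f["K"]};C=f["C"]
r=lambda u,v,z:ray(pic,C,u,v,z)[:2]
an=lambda d:np.arctan2(d[1],d[0])
n=np.linalg.norm
RL,FL,FR=r(151.3,170,8),r(311.5,181.8,8),r(305,274.5,8);RR=r(154.5,265,8)
print("carrier",RL,FL,FR,RR,n(FL-RL),n(FL-FR),an(FL-RL),an(FL-FR)-np.pi/2,an(FR-RR),"ctr",(RL+FR)/2)
T=[r(137.5,192,48),r(147.3,191.3,48),r(140.5,264,48),r(150,264,48)]
print("tab",np.mean(T,0),n(T[0]-T[2]),n(T[0]-T[1]),an(T[0]-T[2])-np.pi/2)
ML,MR,BL,BR=r(425,146.8,63),r(422.5,281,63),r(541.8,142.1,63),r(530.4,275.7,63)
print("hood",ML,MR,BL,BR,n(ML-MR),n(BL-ML),n(BL-BR),"yaw",an(ML-MR)-np.pi/2,an(BL-ML),an(BR-MR),an(BL-BR)-np.pi/2,"mouth",(ML+MR)/2)
print("rails",r(358,120,25),r(365,290,25))
E
```

```text
carrier [423.45703986 216.7711465 ] [581.06567532 224.91982918] [585.96233905 127.08623606] [428.46376408 117.92239861] 157.81914649416677 97.95605779409976 0.051656011936427916 0.050009213010316245 0.05811809739944177 ctr [504.70968946 171.92869128]
tab [433.44393851 168.27365883] 68.45229422511383 8.887325589116093 0.04915498107061467
hood [671.83604997 273.25985581] [692.62740346 155.09045431] [767.64403464 289.18156872] [789.02492915 172.41791368] 119.98453162504902 97.12193814119887 118.70507060912564 yaw 0.17416275150379357 0.1646786005141373 0.177850814949891 0.18110619437510644 mouth [682.23172672 214.17515506]
rails [616.44746335 288.489541  ] [648.44880036 124.47715197]
```

```bash
python3 - <<'E'
from h import *
s,p,M=st();plan(p,M,[433,168.2,100],0.052);plan(p,M,[433,168.2,18],0.052)
E
```

```text
shift cm [ 16.73  -2.58 -16.15] phi 0.125 yaw units 0.83
shift cm [ 24.93  -2.58 -16.15] phi 0.125 yaw units 0.83
```

Request:
send_rows:
  rows: "0.6 4 -0.6 -4 0.8;0.6 8 -1.3 -8 0.8;0.6 12 -2 -12 0.8;0.6 16.5 -2.6 -16.2 0.8;0.6 16.5 -2.6 -16.2 0.8;0.6 16.5 -2.6 -16.2 0.8;0.6 16.5 -2.6 -16.2 0.8;0.6 16.5 -2.6 -16.2 0.8"

```text
time_s: 10.05
eef_pos: [434.1, 168.8, 103.5]
ee_rot: [0.708, -0.02, 0.706, 0.02]
force: [1.0, 0.4, -0.4]
grip_width: 0.603
```

```bash
python3 - <<'E'
from h import *
s,p,M=st();pr(s)
w=capture("wrist");cv2.imwrite("pics/w5.png",w["pixels"][:,:,::-1])
np.savez("w5.npz",C=wproj(w,p,M),K=w["intrinsics"])
plan(p,M,[433,168.2,18],0.052)
E
```

```text
t 10.05 p [434.1 168.8 103.5] F [ 1.   0.4 -0.4] j [0.118 0.335 1.836 0.    0.967 0.062] g 0.603
shift cm [ 8.55 -0.06 -0.14] phi 0.056 yaw units 0.05
```

View pics/w5.png

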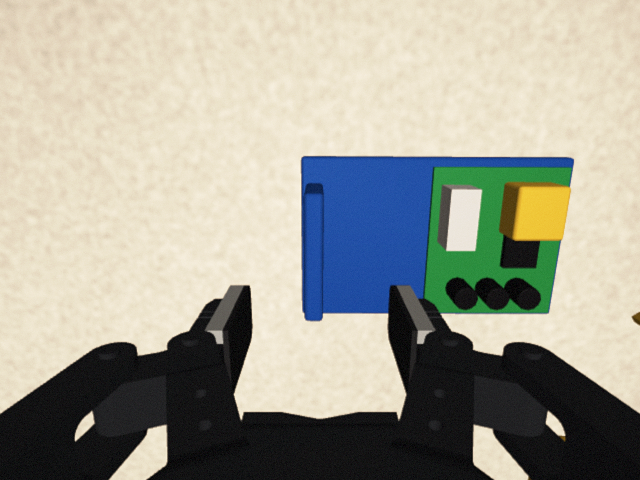

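```bash
python3 - <<'E'
from h import *
f=np.load("w5.npz");pic={"intrinsics":f["K"]};C=f["C"]
r=lambda u,v,z:ray(pic,C,u,v,z)[:2]
a=(r(306,192,48)+r(323,192,48))/2;b=(r(306,320,48)+r(322,320,48))/2
print(a,b,(a+b)/2,np.linalg.norm(a-b),np.arctan2(*(a-b)[::-1])-np.pi/2)
E
```

```text
[430.44172228 203.06784292] [433.79530065 134.21504801] [432.11851146 168.64144547] 68.93441705699463 0.04866803481579263
```

Request:
send_rows:
  rows: "0.6 3 0 -0.1 0;0.6 6 0 -0.2 0;0.6 8 0 -0.2 0;0.6 8.5 0 -0.2 0;0.6 8.5 0 -0.2 0;0 8.5 0 -0.2 0;0 8.5 0 -0.2 0;0 8.5 0 -0.2 0;0 8.5 0 -0.2 0;0 8.5 0 -0.2 0"
  grip_force: 40

```text
time_s: 11.1
eef_pos: [431.1, 168.7, 18.2]
ee_rot: [0.707, -0.02, 0.706, 0.02]
force: [-0.4, -0.4, 6.3]
grip_width: 0.114
```

```bash
python3 - <<'E'
from h import *
s,p,M=st();pr(s);print(s["wrist_torque"])
w=capture("wrist");cv2.imwrite("pics/w6.png",w["pixels"][:,:,::-1])
plan(p,M,[473.4,177.5,p[2]],0.174);plan(p,M,[621.1,203.5,p[2]],0.174)
E
```

```text
t 11.1 p [431.1 168.7  18.2] F [-0.4 -0.4  6.3] j [0.119 0.483 1.904 0.    0.752 0.063] g 0.114
[-0.05694373  0.13921048 -0.12890435]
shift cm [0.01 0.64 4.28] phi 0.056 yaw units -1.35
shift cm [ 0.04  2.4  19.17] phi 0.056 yaw units -1.35
```

View pics/w6.png

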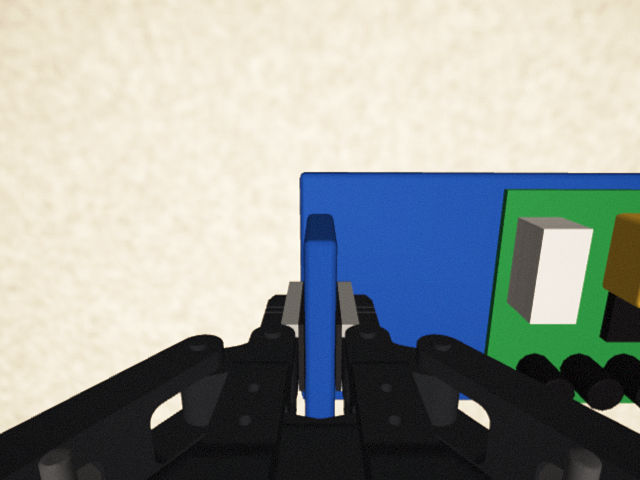

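Request:
send_rows:
  rows: "0 0 0.1 0.6 -0.3;0 0 0.2 1.3 -0.6;0 0 0.3 2 -0.9;0 0 0.4 2.7 -1.2;0 0 0.5 3.4 -1.4;0 0 0.6 4 -1.4;0 0 0.6 4.3 -1.4;0 0 0.6 4.3 -1.4"

```text
time_s: 11.95
eef_pos: [471.4, 177.0, 18.2]
ee_rot: [0.703, -0.063, 0.706, 0.063]
force: [-13.4, -1.6, 16.5]
grip_width: 0.111
```

```bash
python3 - <<'E'
from h import *
s,p,M=st();pr(s);print(s["wrist_torque"])
w=capture("wrist");cv2.imwrite("pics/w7.png",w["pixels"][:,:,::-1])
np.savez("w7.npz",C=wproj(w,p,M),K=w["intrinsics"])
plan(p,M,[621.1,203.5,p[2]],0.174)
for n in ("top","scene"):
    p=capture(n);cv2.imwrite(f"pics/{n}7.png",p["pixels"][:,:,::-1]);spots(p,["hood","carrier","carrier_front","carrier_tab"])
E
```

```text
t 11.95 p [471.4 177.   18.2] F [-13.4  -1.6  16.5] j [ 0.126  0.55   1.78  -0.     0.816 -0.053] g 0.111
[-0.30804136  1.72274209 -0.00734474]
shift cm [-0.06 -0.06 15.2 ] phi 0.179 yaw units 0.06
hood [(0.81, [677.7, 212.5, 0.2]), (0.23, [621.3, 202.0, -1.1])]
carrier [(0.55, [544.0, 186.7, 0.6])]
carrier_front [(0.82, [619.1, 204.9, -1.1])]
carrier_tab []
hood [(0.85, [682.4, 213.9, 0.2]), (0.46, [635.7, -226.7, 163.7])]
carrier [(0.65, [540.3, 187.3, 0.7]), (0.49, [622.9, 203.2, 1.3])]
carrier_front [(0.78, [624.0, 200.5, 3.4]), (0.63, [539.5, 458.3, -1.9])]
carrier_tab [(0.82, [470.0, 173.5, 47.7])]
```

View pics/w7.png

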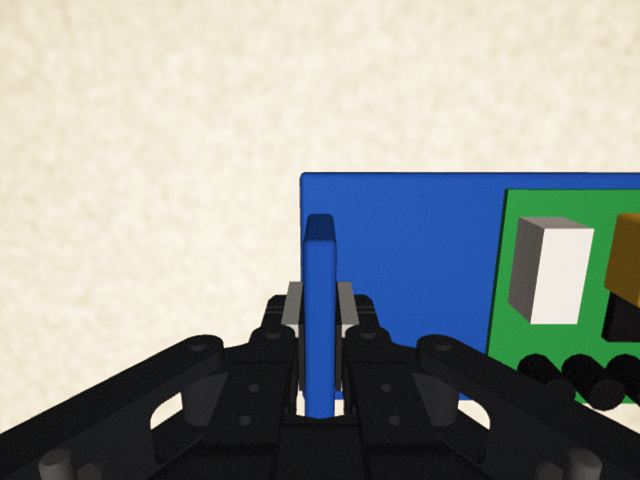

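Request:
send_rows:
  rows: "0 0 0 0.6 0;0 0 0 1.5 0;0 0 0 2.5 0;0 0 0 3.5 0;0 0 0 4.5 0;0 0 0 5.5 0;0 0 0 6.3 0;0 0 0 7 0;0 0 0 7 0"

```text
time_s: 13.4
eef_pos: [542.0, 189.7, 18.2]
ee_rot: [0.704, -0.063, 0.704, 0.063]
force: [-3.2, -0.6, 7.6]
grip_width: 0.112
```

```bash
python3 - <<'E'
from h import *
s,p,M=st();pr(s);print(s["wrist_torque"])
plan(p,M,[621.1,203.5,p[2]],0.174)
w=capture("wrist");cv2.imwrite("pics/w8.png",w["pixels"][:,:,::-1])
p=capture("top");x=p["pixels"][160:310,190:350]
t=cv2.resize(x,None,fx=4,fy=4,interpolation=cv2.INTER_CUBIC)[:,:,::-1]
cv2.imwrite("pics/top8.png",t)
E
```

```text
t 13.4 p [542.  189.7  18.2] F [-3.2 -0.6  7.6] j [ 0.133  0.665  1.561  0.     0.916 -0.046] g 0.112
[-0.02445427  0.56826817 -0.01234004]
shift cm [-0.   -0.05  8.03] phi 0.179 yaw units 0.06
```

View pics/w8.png

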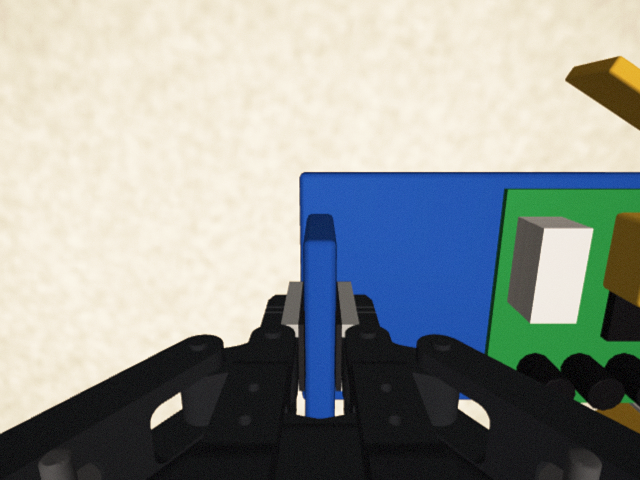

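View pics/top8.png

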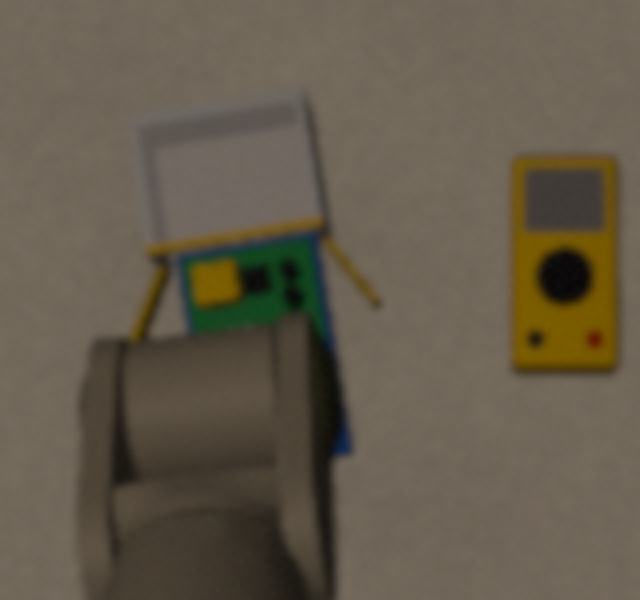

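```bash
python3 - <<'E'
import cv2
im=cv2.imread("pics/w8.png")
cv2.imwrite("pics/w8a.png",cv2.resize(im[40:200,480:640],None,fx=3.7,fy=3.7,interpolation=cv2.INTER_CUBIC))
im=cv2.imread("pics/w4.png")
cv2.imwrite("pics/w8b.png",cv2.resize(im[110:160,345:425],None,fx=8,fy=8,interpolation=cv2.INTER_CUBIC))
E
```

```text
(no output)
```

View pics/w8a.png

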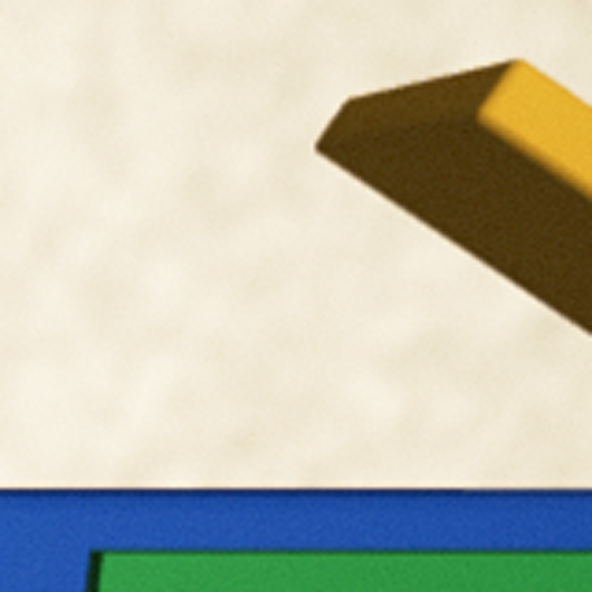

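```bash
python3 - <<'E'
from h import *
s,p,M=st();w=capture("wrist")
C=wproj(w,p,M)
im=cv2.cvtColor(w["pixels"],cv2.COLOR_RGB2GRAY)
r=lambda u,v,z:ray(w,C,u,v,z)[:2]
an=lambda d:np.arctan2(d[1],d[0])
a0=r(565.4,80,0);a1=r(609.7,70.5,25);a2=r(640,129.7,0)
e1=r(310,172.5,8);e2=r(630,172.5,8)
print(a0,a1,a2,"rail yaw->hood",an(a2-a0)+np.arctan2(28,50))
print("carrier yaw",an(e2-e1),"phi",an(M[:,2]))
y=an(M[:,2]);u=np.array([np.cos(y),np.sin(y)]);n=np.array([-u[1],u[0]])
for a in(a0,a1): print("tip above carrier edge (want 32):",n@(a-e1), "carrier centerline hood y0 =",n@(a-e1)+50-82, "tip along from tab",u@(a-p[:2]))
print("edge from TCP",n@(e1-p[:2]))
E
```

```text
[617.69504636 286.79059015] [616.75733288 286.83787638] [651.76418577 274.80738292] rail yaw->hood 0.17227133413595613
carrier yaw 0.1786806608491162 phi 0.17890067676349797
tip above carrier edge (want 32): 33.227200568031634 carrier centerline hood y0 = 1.227200568031634 tip along from tab 91.77408998084711
tip above carrier edge (want 32): 33.44059625467216 carrier centerline hood y0 = 1.4405962546721582 tip along from tab 90.85975698194639
edge from TCP 48.84434426157316
```

Request:
send_rows:
  rows: "0 0 0.1 0.3 0;0 0 0.1 1 0;0 0 0.1 1.8 0.1;0 0 0.1 2.6 0.1;0 0 0.1 3.4 0.1;0 0 0.1 4.2 0.1;0 0 0.1 5 0.1;0 0 0.1 5.7 0.1;0 0 0.1 6.3 0.1;0 0 0.1 6.8 0.1;0 0 0.1 7.1 0.1;0 0 0.1 7.1 0.1"

```text
time_s: 14.75
eef_pos: [611.1, 203.2, 18.2]
ee_rot: [0.704, -0.06, 0.705, 0.06]
force: [-6.3, -0.3, 7.2]
grip_width: 0.109
```

```bash
python3 - <<'E'
from h import *
s,p,M=st();pr(s);print(s["wrist_torque"])
plan(p,M,[621.1,203.5,p[2]],0.174)
w=capture("wrist");cv2.imwrite("pics/w9.png",w["pixels"][:,:,::-1])
E
```

```text
t 14.75 p [611.1 203.2  18.2] F [-6.3 -0.3  7.2] j [ 0.139  0.791  1.316  0.     1.036 -0.031] g 0.109
[-0.12753307  0.85906779 -0.00922736]
shift cm [-0.   -0.14  0.99] phi 0.17 yaw units -0.04
```

View pics/w9.png

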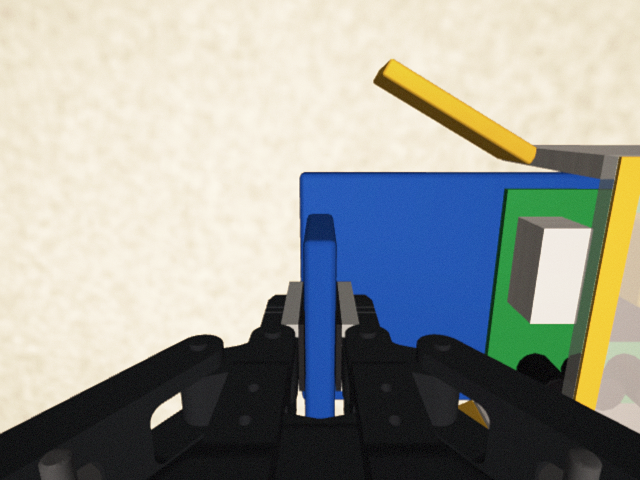

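Request:
send_rows:
  rows: "0 0 0 0.2 0;0 0 0 0.4 0;0 0 0 0.6 0;0 0 0 0.7 0;0 0 0 0.8 0;0 0 0 0.9 0;0 0 0 0.9 0"

```text
time_s: 15.5
eef_pos: [619.5, 204.7, 18.2]
ee_rot: [0.704, -0.06, 0.705, 0.06]
force: [-8.9, -1.4, 9.2]
grip_width: 0.113
```

```bash
python3 - <<'E'
from h import *
s,p,M=st();pr(s);print(s["wrist_torque"]);plan(p,M,[621.1,203.5,p[2]],0.174)
E
```

```text
t 15.5 p [619.5 204.7  18.2] F [-8.9 -1.4  9.2] j [ 0.14   0.807  1.284 -0.     1.053 -0.03 ] g 0.113
[-0.15479573  1.16920951  0.0025171 ]
shift cm [-0.   -0.15  0.13] phi 0.17 yaw units -0.04
```

Request:
send_rows:
  rows: "0 0 0 0.1 0;0 0 0 0.2 0;0 0 0 0.3 0;0 0 0 0.3 0"

```text
time_s: 15.9
eef_pos: [620.0, 204.8, 18.2]
ee_rot: [0.701, -0.061, 0.708, 0.06]
force: [-25.1, -5.4, 18.6]
grip_width: 0.108
```

```bash
python3 - <<'E'
from h import *
s,p,M=st();pr(s);print(s["wrist_torque"]);plan(p,M,[621.1,203.5,p[2]],0.174)
E
```

```text
t 15.9 p [620.  204.8  18.2] F [-25.1  -5.4  18.6] j [ 1.400e-01  8.120e-01  1.275e+00 -1.000e-03  1.065e+00 -3.000e-02] g 0.108
[-0.77754666  3.24058551  0.021849  ]
shift cm [-0.   -0.14  0.09] phi 0.171 yaw units -0.04
```

Request:
send_rows:
  rows: "0.5 0 0 0 0;0.5 0 0 0 0;0.5 0 0 0 0;0.5 0 0 0 0;0.5 0 0 0 0"

```text
time_s: 16.4
eef_pos: [623.5, 205.1, 17.2]
ee_rot: [0.705, -0.06, 0.705, 0.06]
force: [0.3, -0.2, -0.5]
grip_width: 0.497
```

```bash
python3 - <<'E'
from h import *
s,p,M=st();pr(s);print(s["wrist_torque"]);plan(p,M,[620,204,150],0.174)
w=capture("wrist");cv2.imwrite("pics/w10.png",w["pixels"][:,:,::-1])
E
```

```text
t 16.4 p [623.5 205.1  17.2] F [ 0.3 -0.2 -0.5] j [ 0.14   0.815  1.272 -0.     1.055 -0.03 ] g 0.497
[-0.03153928  0.02754435 -0.05892909]
shift cm [-13.28  -0.05  -0.36] phi 0.17 yaw units -0.05
```

View pics/w10.png

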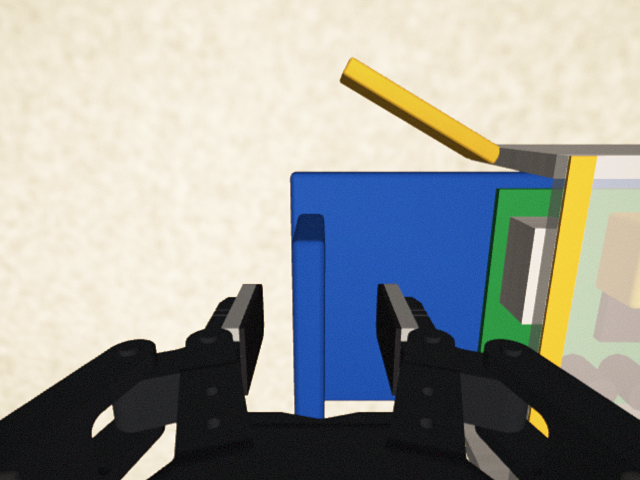

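Request:
send_rows:
  rows: "0.5 -3 0 -0.2 0;0.5 -7 0 -0.2 0;0.5 -11 0 -0.2 0;0.5 -15 0 -0.2 0;0.5 -19 0 2 0;0.5 -22 0 5 0;0.5 -22 0 5 0;0.5 -22 0 5 0"

```text
time_s: 17.25
eef_pos: [672.8, 213.6, 236.7]
ee_rot: [0.704, -0.06, 0.705, 0.06]
force: [0.7, -0.5, -1.3]
grip_width: 0.497
```

```bash
python3 - <<'E'
from h import *
s,p,M=st();pr(s)
w=capture("wrist");cv2.imwrite("pics/w11.png",w["pixels"][:,:,::-1])
np.savez("w11.npz",C=wproj(w,p,M),K=w["intrinsics"])
cv2.imwrite("pics/w11a.png",cv2.resize(w["pixels"][90:330,160:480],None,fx=2.5,fy=2.5,interpolation=cv2.INTER_CUBIC)[:,:,::-1])
spots(w,["hood","carrier","carrier_front","carrier_tab"])
E
```

```text
t 17.25 p [672.8 213.6 236.7] F [ 0.7 -0.5 -1.3] j [ 0.142  0.747  0.805  0.     1.59  -0.028] g 0.497
hood [(0.57, [682.5, 211.5, 2.6])]
carrier [(0.86, [691.6, 216.1, -0.2])]
carrier_front [(0.7, [690.1, 216.2, 1.6])]
carrier_tab [(0.83, [624.8, 203.9, 51.4])]
```

View pics/w11a.png

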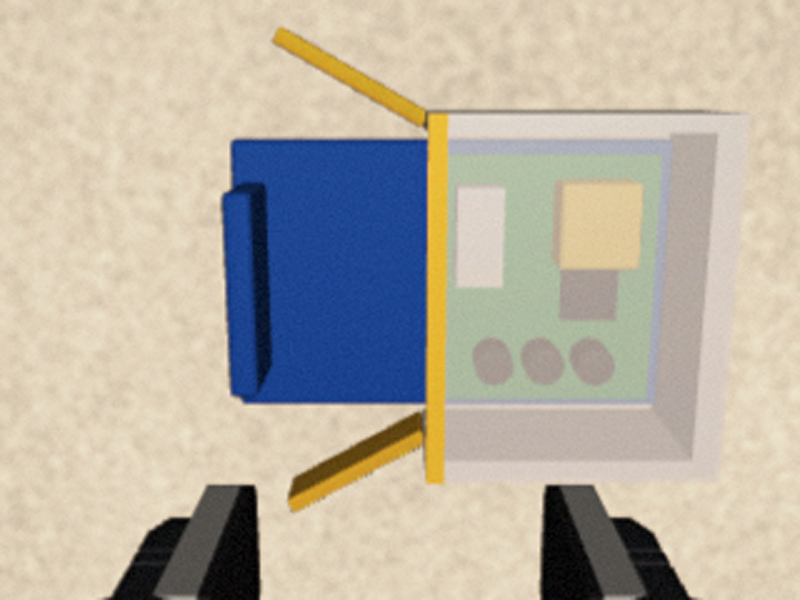

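```bash
python3 - <<'E'
from h import *
f=np.load("w11.npz");pic={"intrinsics":f["K"]};C=f["C"]
r=lambda u,v,z:ray(pic,C,160+u/2.5,90+v/2.5,z)[:2]
an=lambda d:np.arctan2(d[1],d[0]);n=np.linalg.norm
RL,FL,FR,RR=r(233,141,8),r(671,141,8),r(653,404,8),r(243,404,8)
print("carrier",n(FL-RL),n(FL-FR),"yaw",an(FL-RL),an(FR-RR),an(FL-FR)-np.pi/2,"ctr",(RL+FR)/2)
ML,MR,BL,BR=r(430,113,63),r(426,482,63),r(749,113,63),r(719,481,63)
print("hood",n(ML-MR),n(BL-ML),"yaw",an(ML-MR)-np.pi/2,an(BL-ML),an(BR-MR),an(BL-BR)-np.pi/2)
m=(ML+MR)/2;y=.174;u=np.array([np.cos(y),np.sin(y)]);nn=np.array([-u[1],u[0]])
d=(RL+FR)/2-m;print("mouth",m,"carrier in hood (want 10,0):",d@u,d@nn)
ib=[r(717,134,58),r(693,458,58)];print("inner back top from mouth",[(q-m)@u for q in ib],"front edge",[(q-m)@u for q in(FL,FR)])
E
python3 - <<'E'
import cv2
im=cv2.imread("pics/w11.png")
cv2.imwrite("pics/w11b.png",cv2.resize(im[125:275,400:470],None,fx=4,fy=4,interpolation=cv2.INTER_CUBIC))
E
```

```text
carrier 156.77131824840254 98.5929335333714 yaw 0.16970646724633776 0.16969833274078153 0.1698216905407941 ctr [692.24974728 215.46506133]
hood 119.47927990999067 96.54216675068942 yaw 0.16650009939485955 0.1697072701726702 0.17334729312196845 0.17597043911318355
mouth [682.52843884 214.29378554] carrier in hood (want 10,0): 9.777293347358755 -0.5293955283197185
inner back top from mouth [np.float64(89.31909583218939), np.float64(89.50956399635547)] front edge [np.float64(88.36820526951803), np.float64(87.95625468138455)]
```

View pics/w11b.png

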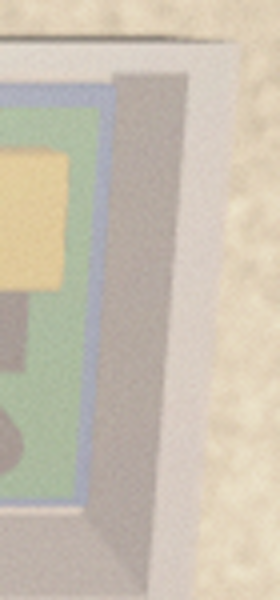

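```bash
python3 - <<'E'
from h import *
from rig import workorder
p=capture("top");cv2.imwrite("pics/topF.png",p["pixels"][:,:,::-1]);spots(p,["dial_pointer","dial_axis","meter","tape","spool","carrier"])
pr(ctrl.sense());print(workorder.finish_job())
E
```

```text
dial_pointer [(0.75, [491.3, -465.3, -1.3]), (0.67, [595.0, -207.3, 154.9])]
dial_axis [(0.93, [638.4, -224.7, 162.2])]
meter [(0.77, [670.8, -5.4, -2.2])]
tape [(0.66, [494.4, -464.4, -0.8]), (0.44, [679.0, 214.1, 3.4])]
spool [(0.92, [542.3, 458.9, 1.8])]
carrier [(0.57, [693.1, 216.5, -0.6]), (0.41, [540.8, 459.6, 0.0])]
t 17.85 p [672.6 213.6 237.3] F [-1.1  0.4 -0.4] j [ 0.142  0.746  0.805 -0.     1.591 -0.028] g 0.501
the job is handed in; nothing more can be done
None
```

View pics/topF.png

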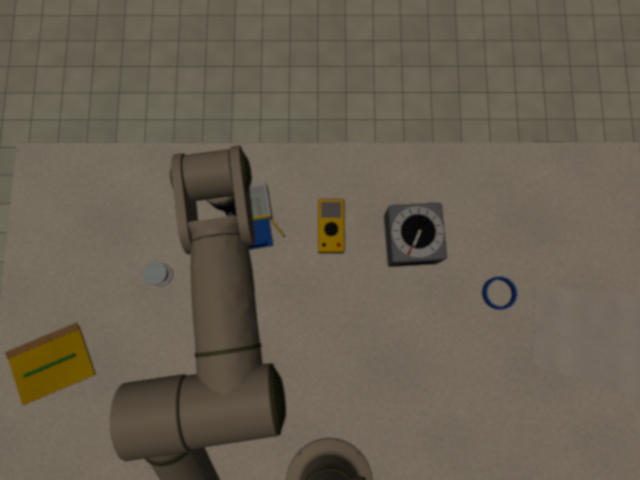

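I turned the dial anticlockwise to its zero stop first, then gripped the carrier by its tab and slid it along the bench into the hood. I handed the job in at 17.9 s with the gripper open and clear of everything.

- **Dial:** the torque rose to about 1.25 N m at the stop. After I let go, the pointer lay at 2.731 rad against 2.731 rad for the red tick. In the last top picture it still points at the tick.
- **Carrier:** it met the back wall at about 25 N. After I let go, I measured it at x = 9.8 mm, y = -0.5 mm in the hood's frame, where home is 10 and 0. Its yaw was 0.170 rad against about 0.17 for the hood, and no gap showed at the back wall.
- **Bystanders:** the meter, tape and spool measured where they were at the start, within the networks' error of about 4 mm.

**Checks that disagreed:** in the last picture the best match for the dial pointer was really the tape. The second match, at (595, -207), was the true pointer. The networks gave other mislabelled matches along the way, which my pixel measurements ruled out.

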